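Put the bench's samples and weight back where they belong

ROBOT

A 6-joint arm with a two-finger parallel gripper is mounted at the origin on the work surface. World frame = base frame: x ahead of the robot, y to its left, z up, the work surface at z = 0. Lengths are in mm, angles in rad, forces in N, time in s.
With the tool pointing down it reaches from about 350 to 975 mm from the base axis. Payload 7.1 kg.
Tool frame: the origin (TCP) lies midway between the tips of the shut fingers; the grasp point (between the pads) lies 19 mm behind it (ctrl.pinch_z is the distance from the TCP to the grasp point, in mm); z points along the fingers, y is the line along which they close (so a half turn about z gives the same grasp; the last joint's range is limited). The gripper opens to 88 mm and grips with 3 to 60 N. Pads are 20 mm wide; open, the fingers measure 115 mm over their backs; the gripper's body (75 mm by 178 mm) begins 61 mm behind the grasp point.
Start: joints at [-1.267, 0.423, 1.63, -0, 1.089, -0.019], TCP at [198.282, -592.696, 222.675] pointing down, gripper open.
Joint ranges: [-3, 3], [-0.9, 2.11], [0.09, 2.58], [-1.31, 4.45], [0.11, 2.69], [-2.54, 2.54]. Speed limits (rad/s): [2.39, 2.39, 3.01, 3.14, 3.14, 3.14].

INTERFACE

Orientations are given as a unit quaternion [w, x, y, z].
In Python, from plant import ctrl, grab_frame, hand_in gives the robot as it stands. The module is installed in compiled form; this text tells all that it offers.
- The arm moves only by the tool arm_command, never from a script. Its arguments are lists of equal length, an entry for each row: "xyz": the shift along the tool's x, y, z in mm, a list of three; "rot": the turn, a rotation vector about the tool's x, y, z in degrees, a list of three; "hand": the gripper command: -1 is shut, 1 is fully open, values between are in proportion. A call has 1 to 12 rows; each row is the pose to reach, as a shift and turn from the pose commanded when the call began, along the tool's axes at that moment; what a row does not reach only later rows make up. A row lasts 1/10 s, in which the tool goes at most 50 mm and 8.59 degrees, less where a joint would pass 70% of its speed; a pose out of reach is approached as far as the arm can. A call with a gripper value outside its range is refused whole. The fingers move at their own pace and stop on an object; "newtons" is the grip in N (left out, the last holds). Time passes only in rows, so rows that repeat a pose let the fingers close. It gives the time, the measured TCP pose, the force, the opening and the grip force at its end, in the units of the state.
- ctrl.state(): the state, without advancing time (a new reading comes with each control period).
- grab_frame(name): name is "side" or "top" or "wrist"; returns a dict with "pixels" (480x640x3 uint8, blue, green, red), "K" (3x3 intrinsics, pixels), "position" and "rotation" of the camera in the world; the wrist camera has in their place "hand_eye" (4x4, takes a point from camera to tool coordinates, whose origin is the TCP and whose axes are the flange's). Camera axes: x right, y down, z forward; pixel columns grow to the right and rows downward; lengths in mm; the calibration is good to about 2 mm. The wrist camera is an equidistant fisheye: a pixel r from the principal point sees the ray r / f radians off the axis. A picture is of the moment at which its call begins: read the wrist's pose just before it. There is no depth.
- hand_in(): hands the job in; it is judged then, once.
The state is a dict: "time": time; "joint_positions": joint angles; "joint_vel": joint speeds; "tau": joint torques, N m; "tcp_pos": TCP position; "tool_rot": TCP orientation; "ft_force": force on the tool from outside, world axes, zero at the start; "torque": the same for the moment, N m; "grip_width": finger opening in mm; "gripper_force": force on a finger pad.
Only numpy, scipy, OpenCV 4.12 (cv2) and the standard library are available. Lean on these libraries where they do the work, as an engineer would, in place of code of your own. Each camera call takes 0.05 s, during which the arm holds its last target. There are 200 camera calls.

TASK

Tidy the field-lab bench: stand the two tall tubes in the deep two-bay box, one in each bay, the two squat jars in the shallow two-bay tray, one in each bay, and the steel balance weight in the well of its wooden case. Set each one down gently, upright on the floor of its place, without dropping it, and leave the glass beaker and the dropper bottle standing where they are.

Things in the scene. Friction and masses are not known exactly. Their poses are not given: they have to be found in the camera images.
- tube_a: Tall sample tube standing upright: round white body 30 mm across on a foot 34 mm across and 16 mm high, together 95 mm high, topped by a blue screw cap 34 mm across and 20 mm high; 115 mm tall in all, about 60 g. Solid and closed, flat foot. Origin at the centre of its underside, z up along its axis; its yaw means nothing. The two tubes are alike.
- tube_b: Tall sample tube standing upright: round white body 30 mm across on a foot 34 mm across and 16 mm high, together 95 mm high, topped by a blue screw cap 34 mm across and 20 mm high; 115 mm tall in all, about 60 g. Solid and closed, flat foot. Origin at the centre of its underside, z up along its axis; its yaw means nothing. The two tubes are alike.
- jar_a: Squat sample jar standing upright: round white body 50 mm across and 42 mm high, topped by a blue lid 54 mm across and 18 mm high; 60 mm tall in all, about 90 g. Closed, flat foot. Origin at the centre of its underside, z up along its axis; its yaw means nothing. The two jars are alike.
- jar_b: Squat sample jar standing upright: round white body 50 mm across and 42 mm high, topped by a blue lid 54 mm across and 18 mm high; 60 mm tall in all, about 90 g. Closed, flat foot. Origin at the centre of its underside, z up along its axis; its yaw means nothing. The two jars are alike.
- weight: Bright steel balance weight standing upright: plain cylinder 36 mm across and 60 mm high with a small knob (16 mm across) on a thin neck on top; 74 mm tall in all, about 0.5 kg. Grip the cylinder. Origin at the centre of its underside, z up along its axis; its yaw means nothing.
- tube_box: Deep open white plastic box for the tubes, fixed to the bench, 124 mm long (its own x) by 64 mm wide (its own y), 45 mm high; walls and floor 4 mm thick. One cross wall of full height parts it into two square bays, 56 mm inside, centred at x = -30 mm and x = +30 mm. Origin at the centre of its underside, z up.
- jar_tray: Shallow open white plastic tray for the jars, fixed to the bench, 164 mm long (its own x) by 84 mm wide (its own y), 20 mm high; walls and floor 4 mm thick. One cross wall of full height parts it into two square bays, 76 mm inside, centred at x = -40 mm and x = +40 mm. Origin at the centre of its underside, z up.
- weight_case: Low square wooden case for the weight, fixed to the bench, 90 mm by 90 mm, 20 mm high, with one square well 66 mm inside at its middle; walls 12 mm and floor 6 mm thick. Origin at the centre of its underside, z up.
- beaker: Open glass beaker, empty, 60 mm across its rim and 70 mm high, standing loose among the things; not to be disturbed. Origin at the centre of its underside.
- dropper: Small closed amber glass bottle with a black cap, 40 mm across and 100 mm high, standing loose near the robot, to its right; not to be disturbed. Origin at the centre of its underside.
Not all that is in view belongs to the job. Several things have the shape of the weight_case; the one meant has the colours described above.

How it is judged:
By the outcome, as a careful person would: the job done as asked, in the order asked, and still so for the second after the job is handed in, with the robot touching nothing.
It also fails if it takes over 122 s, if anything falls off the work surface, if the arm or the gripper's body presses on something with over 40 N, if the wrist force passes 120 N, or if a joint passes its speed limit or range.

## Working session

There is one attempt and no reset: what is moved stays moved. The work goes in short steps, Python scripts to look and compute and a tool call to move; the robot and the scene stay as the last step left them, time stands still between calls to the robot, and variables do not carry over. Pictures are saved under pics/ and viewed, at most 14 in all, crops included, and the job is handed in when it is done.

Besides the shell and the picture viewer there is one more tool, called after "Emit:" as name(argument=value, ...), one argument or row to a line, values as JSON. arm_command: Moves the arm, as the interface text tells. Its arguments: {"type":"object","properties":{"xyz":{"type":"array","items":{"type":"array","items":{"type":"number"}}},"rot":{"type":"array","items":{"type":"array","items":{"type":"number"}}},"hand":{"type":"array","items":{"type":"number"}},"newtons":{"type":"number"}},"required":["xyz","rot","hand"]}

```bash
mkdir -p pics
python3 - <<'E'
from plant import ctrl, grab_frame
import cv2, pickle
s=ctrl.state(); print({k:(v if not hasattr(v,'round') else v) for k,v in s.items()}); print(ctrl.pinch_z)
d={}
for n in("top","side","wrist"):
    f=grab_frame(n); d[n]=f; cv2.imwrite(f"pics/{n}0.png",f["pixels"])
    print(n,{k:v for k,v in f.items() if k!="pixels"})
pickle.dump(d,open("f0.pkl","wb"))
E
```

```text
{'time': 0.0, 'joint_positions': array([-1.26698681e+00,  4.23859378e-01,  1.63068230e+00, -8.23142651e-06,
        1.08859735e+00, -1.90054601e-02]), 'joint_vel': array([ 0.00192138, -0.00150556, -0.00026202,  0.00126085,  0.00064108,
        0.00179511]), 'tau': array([ 2.85243717e-03, -5.44618714e+01, -2.73663676e+01,  6.43925881e-02,
        2.26260570e-02, -1.36269691e-04]), 'tcp_pos': array([ 198.12606148, -592.17949347,  221.8931494 ]), 'tool_rot': array([-7.64845522e-04,  9.87001465e-01,  1.60709399e-01, -1.13340008e-04]), 'ft_force': array([ 0.75604012, -0.00891205,  1.24817073]), 'torque': array([ 0.00412292,  0.01516749, -0.01249495]), 'gripper_force': 0.0, 'grip_width': 87.72822671284442}
18.700000000000003
top {'K': array([[452.84473817,   0.        , 326.05410324],
       [  0.        , 452.84473817, 235.94738001],
       [  0.        ,   0.        ,   1.        ]]), 'position': array([ 354.0780025 ,    9.35928259, 1041.6880201 ]), 'rotation': array([ 0.0428173 , -0.70335546,  0.70799107, -0.04697267])}
side {'K': array([[458.41920806,   0.        , 316.37532041],
       [  0.        , 458.41920806, 234.45011764],
       [  0.        ,   0.        ,   1.        ]]), 'position': array([297.51042645, 858.53110893, 722.22540286]), 'rotation': array([ 0.04947528, -0.08310427,  0.89810676, -0.42901062])}
wrist {'K': array([[371.64829954,   0.        , 321.87534664],
       [  0.        , 371.64829954, 237.65222994],
       [  0.        ,   0.        ,   1.        ]]), 'hand_eye': array([[-1.01822594e-03, -9.57795474e-01, -2.87448766e-01,
         7.90881655e+01],
       [ 9.99999474e-01, -1.01139272e-03, -1.72267333e-04,
        -1.01898031e+00],
       [-1.25726717e-04, -2.87448790e-01,  9.57796000e-01,
        -1.63279298e+02],
       [ 0.00000000e+00,  0.00000000e+00,  0.00000000e+00,
         1.00000000e+00]])}
```

View pics/top0.png

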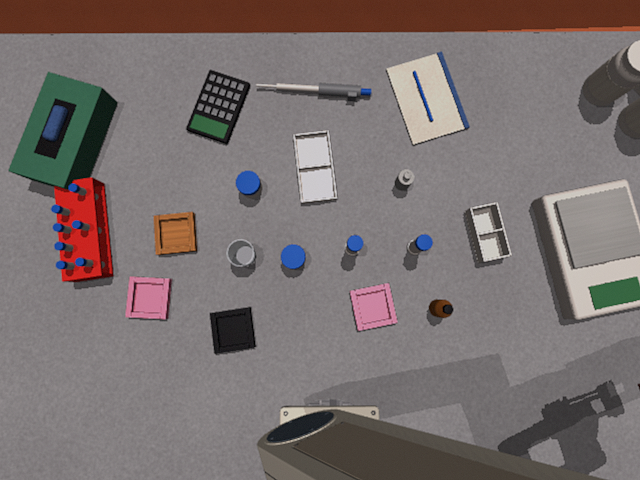

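View pics/side0.png

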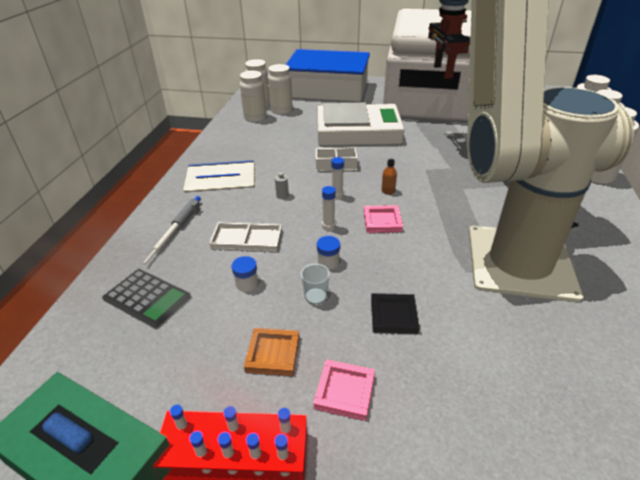

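The top view is enough to identify everything:

| Item | Pixel position (top view) |
|---|---|
| Tubes | (355,243), (424,242) |
| Jars | (248,183), (293,257) |
| Weight | (405,178) |
| Jar tray | (315,166) |
| Tube box | (489,233) |
| Wooden case | (175,233) |
| Beaker | (241,253) |
| Dropper | (440,308) |

The side view agrees.

```bash
cat > h.py <<'E'
import numpy as np, cv2
from scipy.spatial.transform import Rotation as R
def rot(q): return R.from_quat(np.roll(q,-1))
def cast(f,uv,z,st=None):
    """pixel -> world point on plane z"""
    u=(np.asarray(uv,float)-f["K"][:2,2])/f["K"][0,0]
    if "hand_eye" in f:
        r=np.linalg.norm(u); d=np.array([*(u/max(r,1e-9)*np.sin(r)),np.cos(r)])
        T=f["hand_eye"]; A=rot(st["tool_rot"])
        p=A.apply(T[:3,3])+st["tcp_pos"]; d=A.apply(T[:3,:3]@d)
    else:
        p=f["position"]; d=rot(f["rotation"]).apply([*u,1.])
    return p+d*(z-p[2])/d[2]
def blobs(mask,amin):
    c,_=cv2.findContours(mask.astype(np.uint8),cv2.RETR_EXTERNAL,cv2.CHAIN_APPROX_NONE)
    return [x for x in c if cv2.contourArea(x)>amin]
E
python3 - <<'E'
from h import *; import pickle
d=pickle.load(open("f0.pkl","rb"))
f=d["top"]; im=f["pixels"]; hsv=cv2.cvtColor(im,cv2.COLOR_BGR2HSV)
H,S,V=[hsv[...,i].astype(int) for i in range(3)]
print("cam R",rot(f["rotation"]).as_matrix().round(3).tolist())
def roi(m,x0,y0,x1,y1):
    o=np.zeros_like(m); o[y0:y1,x0:x1]=m[y0:y1,x0:x1]; return o
blue=(H>100)&(H<130)&(S>150)
for c in blobs(roi(blue,220,160,450,280),60):
    r=cv2.minEnclosingCircle(c); z=60 if r[1]>9.5 else 115
    # blob spans top rim and bottom rim of the cap: cast at mid cap height
    print("blue",r,cv2.minAreaRect(c)[1],cast(f,r[0],z-(9 if z==60 else 10)).round(1))
ora=(H>5)&(H<20)&(S>120)
white=(S<25)&(V>165)
for n,m,b,z in(("case",ora,(140,200,210,265),20),("tray",white,(285,120,345,212),20),("box",white,(462,195,518,270),45)):
    cs=blobs(cv2.morphologyEx(roi(m,*b).astype(np.uint8),cv2.MORPH_CLOSE,np.ones((5,5))),100)
    for c in cs:
        bp=cv2.boxPoints(cv2.minAreaRect(c)); w=np.array([cast(f,p,z) for p in bp])
        print(n,w.mean(0).round(1),np.linalg.norm(np.diff(w,axis=0),axis=1).round(1),[np.degrees(np.arctan2(*(w[i+1]-w[i])[[1,0]])).round(1) for i in(0,1)])
for n,p,z in(("weight",(404,179),60),("beaker",(241,253),70),("dropper",(447,310),100)): print(n,cast(f,p,z).round(1))
cr=np.hstack([cv2.resize(im[y:y+75,x:x+75],(400,400),interpolation=cv2.INTER_NEAREST) for x,y in((370,145),(455,195))])
cv2.imwrite("pics/crop0.png",cr)
E
```

```text
cam R [[-0.007, -0.992, 0.127], [-1.0, 0.006, -0.006], [0.005, -0.127, -0.992]]
blue ((292.7022399902344, 256.3398742675781), 12.106907844543457) (23.0, 23.0) [436.   76.5  51. ]
blue ((423.5, 242.5), 8.276573181152344) (15.0, 15.0) [ 458.7 -199.5  105. ]
blue ((354.5, 243.0), 8.01570987701416) (14.849242210388184, 14.849241256713867) [458.6 -55.7 105. ]
blue ((247.59677124023438, 182.5806427001953), 12.229750633239746) (23.0, 23.0) [602.1 177.8  51. ]
case [493.7 346.6  20. ] [94.8 91.  93.8] [np.float64(-85.0), np.float64(-173.2)]
tray [650.3  28.6  20. ] [ 85.2 163.2  83.5] [np.float64(-82.9), np.float64(-173.6)]
box [ 490.2 -363.4   45. ] [ 63.9 126.4  62.9] [np.float64(-75.4), np.float64(-168.3)]
weight [ 606. -171.   60.]
beaker [442.4 186.4  70. ]
dropper [ 319.3 -244.3  100. ]
```

View pics/crop0.png

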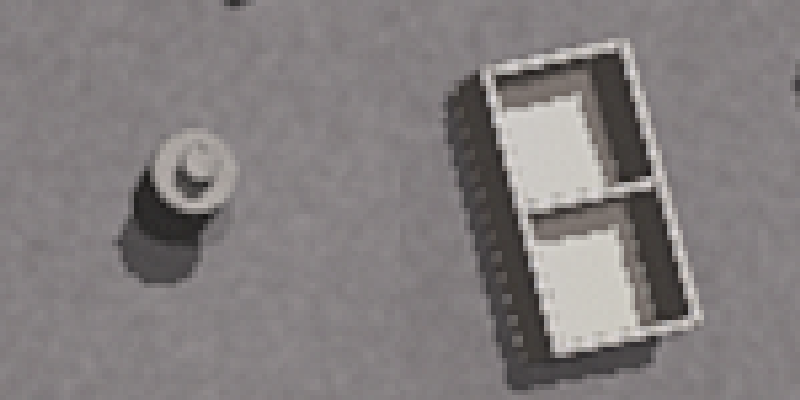

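Box, tray and case sizes match the description, so the top-view estimates are good. I'll move above tube_b next, with the tool axes aligned to the world.

Emit:
arm_command(
  xyz=[
    [372,-290,0],
    [372,-290,0],
    [372,-290,0],
    [372,-290,0],
    [372,-290,0],
    [372,-290,0],
    [372,-290,0],
    [372,-290,0],
    [372,-290,0],
    [372,-290,0],
    [372,-290,0],
    [372,-290,0],
  ],
  rot=[
    [0,0,18.5],
    [0,0,18.5],
    [0,0,18.5],
    [0,0,18.5],
    [0,0,18.5],
    [0,0,18.5],
    [0,0,18.5],
    [0,0,18.5],
    [0,0,18.5],
    [0,0,18.5],
    [0,0,18.5],
    [0,0,18.5],
  ],
  hand=[1,1,1,1,1,1,1,1,1,1,1,1],
  newtons=20,
)

```text
time: 1.35
tcp_pos: [458.9, -199.5, 222.5]
tool_rot: [0.0, 1.0, 0.001, -0.0]
ft_force: [-1.1, -0.7, -0.4]
grip_width: 88.0
gripper_force: 0.0
```

```bash
cat > look.py <<'E'
import sys; from h import *; from plant import ctrl, grab_frame
s=ctrl.state(); f=grab_frame("wrist"); im=f["pixels"]; cv2.imwrite(f"pics/{sys.argv[1]}.png",im)
print(s["time"],s["tcp_pos"].round(1),s["tool_rot"].round(4),s["joint_positions"].round(2))
hsv=cv2.cvtColor(im,cv2.COLOR_BGR2HSV); H,S,V=[hsv[...,i].astype(int) for i in range(3)]
for c in blobs((H>100)&(H<130)&(S>150),300):
    r=cv2.minEnclosingCircle(c); print("blue",np.round(r[0],1),round(r[1],1),"tube",cast(f,r[0],115,s).round(1),"jar",cast(f,r[0],60,s).round(1))
E
python3 look.py w1
```

```text
1.35 [ 458.9 -199.5  222.5] [ 0.e+00  1.e+00  7.e-04 -3.e-04] [-0.43  0.24  1.9  -0.    1.    1.14]
blue [ 73.  239.3] 23.9 tube [454.6  25.7 115. ] jar [437.8  71.2  60. ]
blue [150.1 232.9] 21.3 tube [460.3 -58.2 115. ] jar [444.6 -29.7  60. ]
blue [320.5 232.3] 22.6 tube [ 460.5 -197.5  115. ] jar [ 444.8 -197.2   60. ]
blue [  1.9 103. ] 21.1 tube [589.9 105.9 115. ] jar [600.5 167.8  60. ]
```

View pics/w1.png

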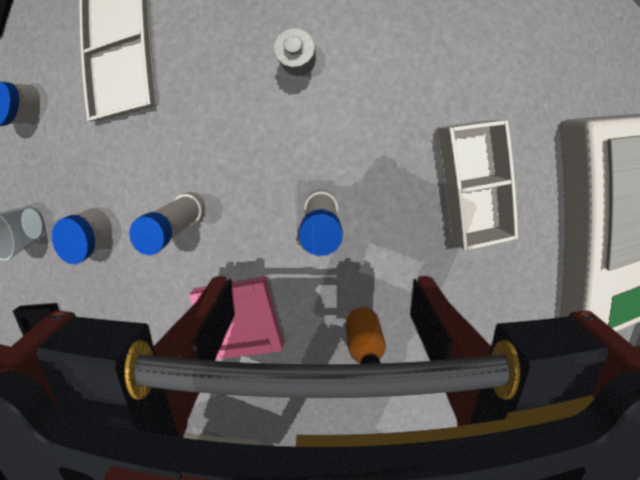

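The wrist view shows tube_b's cap at (320,232), right under the hand, and ray casting agrees with the top view to 2 mm. Next I descend and grip.

Emit:
arm_command(
  xyz=[
    [1,-1,45],
    [1,-1,90],
    [1,-1,130],
    [1,-1,155],
    [1,-1,169],
    [1,-1,169],
    [1,-1,169],
    [1,-1,169],
    [1,-1,169],
    [1,-1,169],
    [1,-1,169],
    [1,-1,169],
  ],
  rot=[
    [0,0,0],
    [0,0,0],
    [0,0,0],
    [0,0,0],
    [0,0,0],
    [0,0,0],
    [0,0,0],
    [0,0,0],
    [0,0,0],
    [0,0,0],
    [0,0,0],
    [0,0,0],
  ],
  hand=[1,1,1,1,1,1,-1,-1,-1,-1,-1,-1],
  newtons=15,
)

```text
time: 2.6
tcp_pos: [460.3, -198.7, 54.0]
tool_rot: [0.0, 1.0, 0.0, 0.0]
ft_force: [0.2, 0.1, -0.6]
grip_width: 43.2
gripper_force: 0.0
```

Emit:
arm_command(
  xyz=[
    [0,0,0],
    [0,0,0],
    [0,0,0],
    [0,0,0],
    [0,0,0],
    [0,0,-5],
    [0,0,-25],
    [0,0,-60],
    [0,0,-100],
    [0,0,-130],
    [0,0,-130],
  ],
  rot=[
    [0,0,0],
    [0,0,0],
    [0,0,0],
    [0,0,0],
    [0,0,0],
    [0,0,0],
    [0,0,0],
    [0,0,0],
    [0,0,0],
    [0,0,0],
    [0,0,0],
  ],
  hand=[-1,-1,-1,-1,-1,-1,-1,-1,-1,-1,-1],
)

```text
time: 3.7
tcp_pos: [462.4, -199.8, 187.8]
tool_rot: [0.002, 1.0, -0.0, 0.004]
ft_force: [0.1, -0.7, -0.6]
grip_width: 33.4
gripper_force: 15.0
```

```bash
python3 look.py w2
python3 - <<'E'
from h import *; from plant import ctrl,grab_frame
s=ctrl.state(); print(s["tcp_pos"],s["tool_rot"],s["grip_width"],s["ft_force"])
f=grab_frame("side")["pixels"]; w=cv2.imread("pics/w2.png")
cv2.imwrite("pics/m2.png",np.hstack([w[180:430,180:460],cv2.resize(f[60:260,250:474],(280,250))]))
E
```

```text
3.7 [ 462.4 -199.8  187.8] [ 1.7e-03  1.0e+00 -1.0e-04  3.5e-03] [-0.43  0.29  1.93 -0.    0.92  1.14]
blue [321.5 398.5] 35.5 tube [ 333.7 -198.6  115. ] jar [ 285.7 -198.6   60. ]
blue [322.  357.6] 48.2 tube [ 375.6 -199.   115. ] jar [ 337.4 -199.2   60. ]
blue [132.  251.4] 23.8 tube [460.6 -59.3 115. ] jar [442.2 -27.   60. ]
blue [ 54.9 254.3] 25.8 tube [457.1  19.5 115. ] jar [437.9  70.1  60. ]
[ 461.16320507 -199.23897255  185.60506269] [ 9.58526094e-04  9.99997516e-01 -4.71227590e-05  2.01182666e-03] 33.62176172918411 [-0.25769733  0.4841857  -0.91873973]
```

View pics/m2.png

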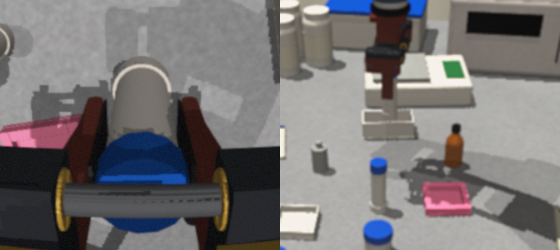

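The tube is held upright between the fingers. From the saved w1 picture I'll check the box position, and from w2 where the foot sits in the grip.

Run:
```python
from h import *; import pickle
f=pickle.load(open("f0.pkl","rb"))["wrist"]
s=dict(tcp_pos=np.array([458.9,-199.5,222.5]),tool_rot=np.array([0,1,7e-4,-3e-4]))
c=np.array([cast(f,p,45,s) for p in((448,127),(510,121),(518,239),(463,248))]); print(c.round(1),c.mean(0))
c=np.array([cast(f,p,20,s) for p in((84,-15),(89,120),(153,104))]); print("tray",c.round(1))
print("weight",cast(f,(294,46),74,s),cast(f,(295,49),60,s))
s=dict(tcp_pos=np.array([462.4,-199.8,187.8]),tool_rot=np.array([1.7e-3,1,0,3.5e-3]))
for z in(110,120,125,130,134,140,145,150):print(z,cast(f,(320,237),z,s).round(1))
```

```text
[[ 544.  -316.7   45. ]
 [ 555.5 -383.5   45. ]
 [ 434.2 -406.1   45. ]
 [ 424.7 -341.8   45. ]] [ 489.59958888 -362.01671232   45.        ]
tray [[730.7  74.6  20. ]
 [564.4  60.2  20. ]
 [572.4 -23.8  20. ]]
weight [ 609.23867378 -175.41142765   74.        ] [ 609.64703026 -175.25474605   60.        ]
110 [ 470.1 -197.7  110. ]
120 [ 473.  -197.8  120. ]
125 [ 474.5 -197.8  125. ]
130 [ 475.9 -197.8  130. ]
134 [ 477.1 -197.8  134. ]
140 [ 478.8 -197.8  140. ]
145 [ 480.3 -197.8  145. ]
150 [ 481.8 -197.8  150. ]
```

Box centre is (489.6, -362.5), and the tube hasn't slipped in the grip. I'll carry it over the far bay.

Emit:
arm_command(
  xyz=[
    [10,27,0],
    [24,64,0],
    [39,104,0],
    [52,140,0],
    [59,158,0],
    [59,158,0],
    [59,158,20],
    [59,158,50],
    [59,158,75],
    [59,158,75],
    [59,158,75],
  ],
  rot=[
    [0,0,0],
    [0,0,0],
    [0,0,0],
    [0,0,0],
    [0,0,0],
    [0,0,0],
    [0,0,0],
    [0,0,0],
    [0,0,0],
    [0,0,0],
    [0,0,0],
  ],
  hand=[-1,-1,-1,-1,-1,-1,-1,-1,-1,-1,-1],
)

```text
time: 4.9
tcp_pos: [518.2, -355.5, 107.8]
tool_rot: [-0.001, 1.0, 0.0, -0.001]
ft_force: [0.7, 0.0, 0.6]
grip_width: 33.6
gripper_force: 15.0
```

```bash
python3 look.py w3
```

```text
4.9 [ 518.2 -355.5  107.8] [-9.0e-04  1.0e+00  2.0e-04 -1.2e-03] [-0.62  0.57  1.69  0.    0.88  0.95]
blue [321.  398.5] 36.0 tube [ 458.8 -354.   115. ] jar [ 409.9 -353.7   60. ]
blue [322.  356.4] 48.2 tube [ 487.7 -354.6  115. ] jar [ 449.  -354.5   60. ]
```

View pics/w3.png

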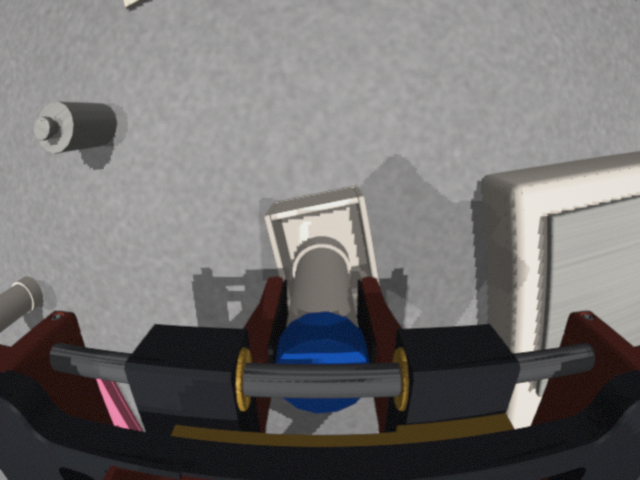

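The foot at (320,265) hangs centred between the far bay's walls. I'll lower it, slowing near the floor.

Emit:
arm_command(
  xyz=[
    [0,0,15],
    [0,0,30],
    [0,0,40],
    [0,0,45],
    [0,0,47],
    [0,0,48],
    [0,0,49],
    [0,0,50],
    [0,0,50],
    [0,0,50],
    [0,0,50],
  ],
  rot=[
    [0,0,0],
    [0,0,0],
    [0,0,0],
    [0,0,0],
    [0,0,0],
    [0,0,0],
    [0,0,0],
    [0,0,0],
    [0,0,0],
    [0,0,0],
    [0,0,0],
  ],
  hand=[-1,-1,-1,-1,-1,-1,-1,-1,-1,-1,-1],
)

```text
time: 6.05
tcp_pos: [519.2, -356.7, 58.9]
tool_rot: [0.0, 1.0, -0.0, 0.0]
ft_force: [0.0, -0.4, -0.3]
grip_width: 33.5
gripper_force: 15.0
```

Emit:
arm_command(
  xyz=[
    [0,0,0.5],
    [0,0,0.5],
    [0,0,1],
    [0,0,1],
  ],
  rot=[
    [0,0,0],
    [0,0,0],
    [0,0,0],
    [0,0,0],
  ],
  hand=[-1,-1,-1,-1],
)

```text
time: 6.45
tcp_pos: [519.2, -356.7, 57.8]
tool_rot: [0.0, 1.0, -0.0, 0.0]
ft_force: [-0.0, 1.3, 1.1]
grip_width: 33.7
gripper_force: 15.0
```

Emit:
arm_command(
  xyz=[
    [0,0,0.5],
    [0,0,0.5],
    [0,0,0.5],
  ],
  rot=[
    [0,0,0],
    [0,0,0],
    [0,0,0],
  ],
  hand=[-1,-1,-1],
)

```text
time: 6.75
tcp_pos: [519.4, -356.8, 57.7]
tool_rot: [0.0, 1.0, -0.0, 0.0]
ft_force: [-0.7, 0.8, 5.1]
grip_width: 33.6
gripper_force: 15.0
```

Contact at 5 N, so the tube is on the floor. I'll release and rise.

Emit:
arm_command(
  xyz=[
    [0,0,0],
    [0,0,0],
    [0,0,0],
    [0,0,0],
    [0,0,0],
    [0,0,0],
    [0,0,-10],
    [0,0,-40],
    [0,0,-85],
    [0,0,-130],
    [0,0,-145],
    [0,0,-145],
  ],
  rot=[
    [0,0,0],
    [0,0,0],
    [0,0,0],
    [0,0,0],
    [0,0,0],
    [0,0,0],
    [0,0,0],
    [0,0,0],
    [0,0,0],
    [0,0,0],
    [0,0,0],
    [0,0,0],
  ],
  hand=[0.3,0.3,0.3,0.3,0.3,0.3,0.3,0.3,0.3,0.3,0.5,1],
)

```text
time: 7.95
tcp_pos: [520.5, -357.7, 205.6]
tool_rot: [0.002, 1.0, -0.0, 0.002]
ft_force: [1.3, 0.2, -1.4]
grip_width: 69.9
gripper_force: 0.0
```

```bash
python3 look.py w4
```

```text
7.95 [ 520.5 -357.7  205.6] [ 0.0018  1.     -0.      0.0024] [-0.62  0.45  1.63 -0.    1.05  0.95]
blue [ 25.  297.5] 17.6 tube [462.6 -64.2 115. ] jar [433.2  -1.1  60. ]
blue [319.4 244.5] 24.6 tube [ 518.4 -355.2  115. ] jar [ 501.1 -355.    60. ]
```

Tube_b stands where I set it: its cap is seen at (518,-355). On to tube_a.

Emit:
arm_command(
  xyz=[
    [-6,-30,0],
    [-15,-75,0],
    [-25,-120,0],
    [-34,-168,0],
    [-43,-215,0],
    [-51,-255,0],
    [-57,-285,0],
    [-59,-299,0],
    [-59,-299,0],
    [-59,-299,0],
  ],
  rot=[
    [0,0,0],
    [0,0,0],
    [0,0,0],
    [0,0,0],
    [0,0,0],
    [0,0,0],
    [0,0,0],
    [0,0,0],
    [0,0,0],
    [0,0,0],
  ],
  hand=[1,1,1,1,1,1,1,1,1,1],
)

```text
time: 9.0
tcp_pos: [460.1, -58.2, 201.5]
tool_rot: [0.0, 1.0, 0.0, -0.001]
ft_force: [-1.1, 0.4, -0.0]
grip_width: 87.9
gripper_force: 0.0
```

```bash
python3 look.py w5
```

```text
9.0 [460.1 -58.2 201.5] [ 1.e-04  1.e+00  2.e-04 -5.e-04] [-0.15  0.22  1.99 -0.    0.93  1.42]
blue [177.  247.4] 28.9 tube [456.3  50.9 115. ] jar [438.1  74.7  60. ]
blue [317.8 242.5] 24.5 tube [460.3 -54.3 115. ] jar [442.9 -53.6  60. ]
blue [76.1 82.1] 27.8 tube [588.8 131.6 115. ] jar [599.8 173.2  60. ]
```

Emit:
arm_command(
  xyz=[
    [0,-2.5,40],
    [0,-2.5,85],
    [0,-2.5,120],
    [0,-2.5,140],
    [0,-2.5,148],
    [0,-2.5,148],
    [0,-2.5,148],
    [0,-2.5,148],
    [0,-2.5,148],
    [0,-2.5,148],
    [0,-2.5,148],
    [0,-2.5,148],
  ],
  rot=[
    [0,0,0],
    [0,0,0],
    [0,0,0],
    [0,0,0],
    [0,0,0],
    [0,0,0],
    [0,0,0],
    [0,0,0],
    [0,0,0],
    [0,0,0],
    [0,0,0],
    [0,0,0],
  ],
  hand=[1,1,1,1,1,0.5,-1,-1,-1,-1,-1,-1],
)

```text
time: 10.25
tcp_pos: [460.2, -55.1, 54.4]
tool_rot: [0.0, 1.0, 0.0, 0.0]
ft_force: [-1.2, -0.1, 1.4]
grip_width: 35.6
gripper_force: 0.0
```

Emit:
arm_command(
  xyz=[
    [0,0,0],
    [0,0,0],
    [0,0,0],
    [0,0,0],
    [0,0,0],
  ],
  rot=[
    [0,0,0],
    [0,0,0],
    [0,0,0],
    [0,0,0],
    [0,0,0],
  ],
  hand=[-1,-1,-1,-1,-1],
)

```text
time: 10.75
tcp_pos: [460.3, -55.2, 54.3]
tool_rot: [0.0, 1.0, -0.0, 0.0]
ft_force: [0.2, 0.9, 5.4]
grip_width: 33.4
gripper_force: 15.0
```

Emit:
arm_command(
  xyz=[
    [0,0,-5],
    [0,0,-25],
    [0,0,-60],
    [0,0,-100],
    [0,0,-125],
    [0,20,-130],
    [0,55,-130],
    [0,100,-130],
    [0,145,-130],
    [0,190,-130],
    [0,235,-130],
    [0,275,-130],
  ],
  rot=[
    [0,0,0],
    [0,0,0],
    [0,0,0],
    [0,0,0],
    [0,0,0],
    [0,0,0],
    [0,0,0],
    [0,0,0],
    [0,0,0],
    [0,0,0],
    [0,0,0],
    [0,0,0],
  ],
  hand=[-1,-1,-1,-1,-1,-1,-1,-1,-1,-1,-1,-1],
)

```text
time: 11.95
tcp_pos: [459.4, -332.2, 184.1]
tool_rot: [-0.0, 1.0, -0.0, -0.0]
ft_force: [0.5, 0.5, -0.3]
grip_width: 33.5
gripper_force: 15.0
```

Emit:
arm_command(
  xyz=[
    [0,25,0],
    [0,37,0],
    [0,39,0],
    [0,39,0],
    [0,39,20],
    [0,39,50],
    [0,39,75],
    [0,39,75],
    [0,39,75],
  ],
  rot=[
    [0,0,0],
    [0,0,0],
    [0,0,0],
    [0,0,0],
    [0,0,0],
    [0,0,0],
    [0,0,0],
    [0,0,0],
    [0,0,0],
  ],
  hand=[-1,-1,-1,-1,-1,-1,-1,-1,-1],
)

```text
time: 12.85
tcp_pos: [460.2, -368.0, 109.4]
tool_rot: [-0.0, 1.0, 0.001, -0.0]
ft_force: [0.1, -0.6, 0.2]
grip_width: 33.6
gripper_force: 15.0
```

```bash
python3 look.py w6
```

```text
12.85 [ 460.2 -368.   109.4] [-4.e-04  1.e+00  6.e-04 -4.e-04] [-0.69  0.52  1.78  0.    0.84  0.87]
blue [321.5 398.5] 36.5 tube [ 399.4 -366.8  115. ] jar [ 350.7 -366.6   60. ]
blue [322.  355.9] 47.4 tube [ 428.8 -367.   115. ] jar [ 390.3 -367.    60. ]
blue [295. 180.] 40.0 tube [ 517.4 -355.5  115. ] jar [ 509.8 -351.4   60. ]
```

View pics/w6.png

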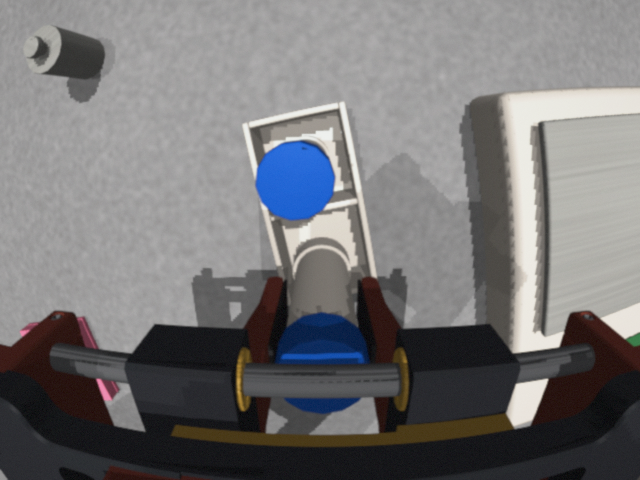

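Tube_b (cap at (295,180)) stands upright in the far bay. Tube_a's foot at (320,265) is over the near bay, so I'll lower it.

Emit:
arm_command(
  xyz=[
    [0,0,15],
    [0,0,30],
    [0,0,40],
    [0,0,45],
    [0,0,47],
    [0,0,48],
    [0,0,49],
    [0,0,49.5],
    [0,0,50],
    [0,0,50.5],
    [0,0,51],
    [0,0,51],
  ],
  rot=[
    [0,0,0],
    [0,0,0],
    [0,0,0],
    [0,0,0],
    [0,0,0],
    [0,0,0],
    [0,0,0],
    [0,0,0],
    [0,0,0],
    [0,0,0],
    [0,0,0],
    [0,0,0],
  ],
  hand=[-1,-1,-1,-1,-1,-1,-1,-1,-1,-1,-1,-1],
)

```text
time: 14.1
tcp_pos: [460.2, -369.3, 58.4]
tool_rot: [0.0, 1.0, -0.0, 0.0]
ft_force: [0.3, 0.0, 0.9]
grip_width: 33.8
gripper_force: 15.0
```

Emit:
arm_command(
  xyz=[
    [0,0,0.5],
    [0,0,0.5],
    [0,0,0.5],
  ],
  rot=[
    [0,0,0],
    [0,0,0],
    [0,0,0],
  ],
  hand=[-1,-1,-1],
)

```text
time: 14.4
tcp_pos: [460.4, -369.4, 58.4]
tool_rot: [0.0, 1.0, -0.0, 0.0]
ft_force: [-0.5, 0.9, 5.9]
grip_width: 33.3
gripper_force: 15.0
```

Contact again, so release and rise.

Emit:
arm_command(
  xyz=[
    [0,0,0],
    [0,0,0],
    [0,0,0],
    [0,0,0],
    [0,0,0],
    [0,0,0],
    [0,0,-10],
    [0,0,-40],
    [0,0,-85],
    [0,0,-130],
    [0,0,-145],
    [0,0,-145],
  ],
  rot=[
    [0,0,0],
    [0,0,0],
    [0,0,0],
    [0,0,0],
    [0,0,0],
    [0,0,0],
    [0,0,0],
    [0,0,0],
    [0,0,0],
    [0,0,0],
    [0,0,0],
    [0,0,0],
  ],
  hand=[0.3,0.3,0.3,0.3,0.3,0.3,0.3,0.3,0.3,0.3,0.5,1],
)

```text
time: 15.6
tcp_pos: [461.3, -370.2, 205.9]
tool_rot: [0.002, 1.0, -0.0, 0.002]
ft_force: [0.1, -0.4, -0.3]
grip_width: 69.7
gripper_force: 0.0
```

```bash
python3 look.py w7
```

```text
15.6 [ 461.3 -370.2  205.9] [ 1.9e-03  1.0e+00 -1.0e-04  2.3e-03] [-0.7   0.39  1.72  0.    1.02  0.87]
blue [319.3 245.4] 24.7 tube [ 458.4 -367.7  115. ] jar [ 441.  -367.5   60. ]
blue [300.3 163.3] 24.5 tube [ 517.3 -354.9  115. ] jar [ 512.5 -351.9   60. ]
```

Both tubes stand in their bays, with caps at (458,-368) and (517,-355). Next is jar_b, the one next to the beaker.

Emit:
arm_command(
  xyz=[
    [-2,-25,0],
    [-4,-65,0],
    [-6,-112,0],
    [-9,-160,0],
    [-11,-208,0],
    [-13,-256,0],
    [-16,-304,0],
    [-18,-352,0],
    [-20,-395,0],
    [-22,-430,0],
    [-23,-445,0],
    [-23,-445,0],
  ],
  rot=[
    [0,0,0],
    [0,0,0],
    [0,0,0],
    [0,0,0],
    [0,0,0],
    [0,0,0],
    [0,0,0],
    [0,0,0],
    [0,0,0],
    [0,0,0],
    [0,0,0],
    [0,0,0],
  ],
  hand=[1,1,1,1,1,1,1,1,1,1,1,1],
)

```text
time: 16.85
tcp_pos: [435.4, 77.3, 200.7]
tool_rot: [0.0, 1.0, 0.002, -0.002]
ft_force: [0.1, -0.4, -0.7]
grip_width: 88.1
gripper_force: 0.0
```

Emit:
arm_command(
  xyz=[
    [0,0,20],
    [0,0,50],
    [0,0,60],
    [0,0,60],
    [0,0,60],
  ],
  rot=[
    [0,0,0],
    [0,0,0],
    [0,0,0],
    [0,0,0],
    [0,0,0],
  ],
  hand=[1,1,1,1,1],
)

```text
time: 17.35
tcp_pos: [437.1, 75.4, 142.7]
tool_rot: [0.0, 1.0, -0.0, -0.0]
ft_force: [0.7, 0.7, -0.7]
grip_width: 87.7
gripper_force: 0.0
```

```bash
python3 look.py w8
```

```text
17.35 [437.1  75.4 142.7] [ 1.e-04  1.e+00 -4.e-04 -4.e-04] [ 0.14  0.29  2.08 -0.    0.78  1.72]
blue [319.1 243.8] 38.1 tube [455.1  77.8 115. ] jar [437.6  78.3  60. ]
blue [176.  20.] 38.1 tube [580.1 154.  115. ] jar [598.5 176.4  60. ]
```

View pics/w8.png

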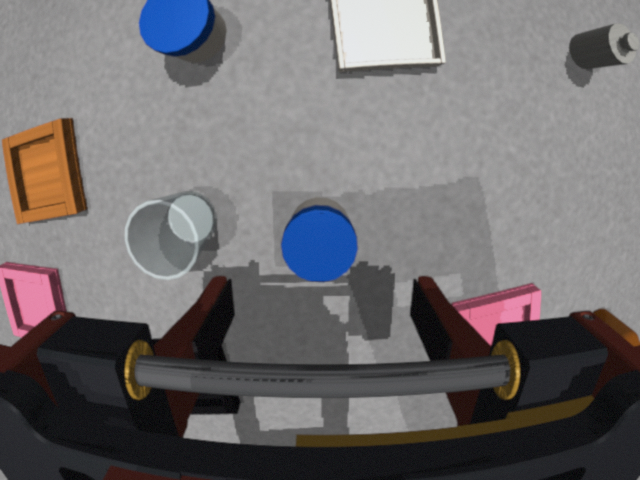

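The jar lid at (319,244) is centred, and the beaker at (165,238) is clear of the fingers. Descend and grip.

Emit:
arm_command(
  xyz=[
    [0,-1.5,30],
    [0,-1.5,65],
    [0,-1.5,92],
    [0,-1.5,106],
    [0,-1.5,112],
    [0,-1.5,112],
    [0,-1.5,112],
    [0,-1.5,112],
    [0,-1.5,112],
    [0,-1.5,112],
    [0,-1.5,112],
    [0,-1.5,112],
  ],
  rot=[
    [0,0,0],
    [0,0,0],
    [0,0,0],
    [0,0,0],
    [0,0,0],
    [0,0,0],
    [0,0,0],
    [0,0,0],
    [0,0,0],
    [0,0,0],
    [0,0,0],
    [0,0,0],
  ],
  hand=[1,1,1,1,1,1,-1,-1,-1,-1,-1,-1],
  newtons=20,
)

```text
time: 18.6
tcp_pos: [437.4, 77.3, 31.0]
tool_rot: [-0.0, 1.0, -0.0, 0.0]
ft_force: [-0.4, -1.0, 6.8]
grip_width: 53.5
gripper_force: 20.0
```

Emit:
arm_command(
  xyz=[
    [0,0,0],
    [0,0,0],
  ],
  rot=[
    [0,0,0],
    [0,0,0],
  ],
  hand=[-1,-1],
)

```text
time: 18.8
tcp_pos: [437.3, 77.3, 31.0]
tool_rot: [-0.0, 1.0, -0.0, 0.0]
ft_force: [-0.2, -1.0, 5.5]
grip_width: 53.7
gripper_force: 20.0
```

Emit:
arm_command(
  xyz=[
    [0,0,-5],
    [0,0,-25],
    [0,0,-60],
    [0,0,-90],
    [10,2,-100],
    [35,6,-100],
    [75,13,-100],
    [120,21,-100],
    [165,29,-100],
    [205,36,-100],
    [240,42,-100],
    [253,44.5,-100],
  ],
  rot=[
    [0,0,0],
    [0,0,0],
    [0,0,0],
    [0,0,0],
    [0,0,0],
    [0,0,0],
    [0,0,0],
    [0,0,0],
    [0,0,0],
    [0,0,0],
    [0,0,0],
    [0,0,0],
  ],
  hand=[-1,-1,-1,-1,-1,-1,-1,-1,-1,-1,-1,-1],
)

```text
time: 20.0
tcp_pos: [693.0, 32.1, 130.6]
tool_rot: [0.0, 1.0, -0.0, 0.001]
ft_force: [0.0, 0.9, -1.2]
grip_width: 53.5
gripper_force: 20.0
```

Emit:
arm_command(
  xyz=[
    [0,0,0],
    [0,0,10],
    [0,0,35],
    [0,0,55],
    [0,0,60],
    [0,0,60],
    [0,0,60],
  ],
  rot=[
    [0,0,0],
    [0,0,0],
    [0,0,0],
    [0,0,0],
    [0,0,0],
    [0,0,0],
    [0,0,0],
  ],
  hand=[-1,-1,-1,-1,-1,-1,-1],
)

```text
time: 20.7
tcp_pos: [690.1, 33.0, 71.4]
tool_rot: [-0.0, 1.0, 0.0, 0.0]
ft_force: [-0.1, 0.7, -1.2]
grip_width: 53.4
gripper_force: 20.0
```

```bash
python3 look.py w9
```

```text
20.7 [690.1  33.   71.4] [-0.e+00  1.e+00  1.e-04  3.e-04] [0.03 0.7  1.55 0.   0.89 1.6 ]
blue [321.9 323.7] 65.1 tube [699.8  34.  115. ] jar [668.2  34.   60. ]
blue [524.  45.] 17.0 tube [803.4 -36.9 115. ] jar [819.2 -69.5  60. ]
```

View pics/w9.png

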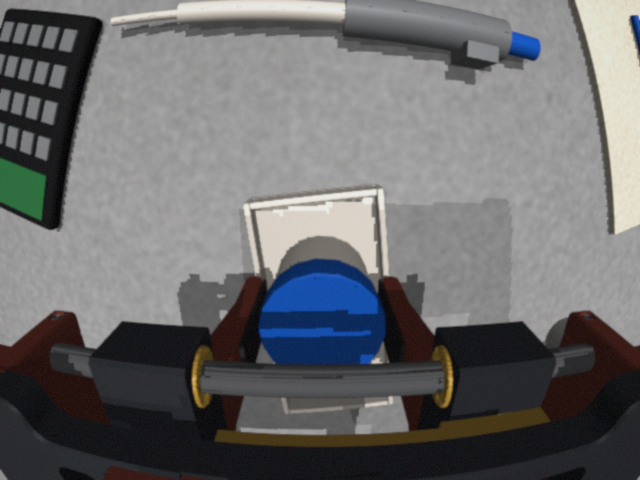

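The jar's foot lies between the far bay's side walls at columns 255 and 383, short of the end wall at row 203. Lower it.

Emit:
arm_command(
  xyz=[
    [0,0,10],
    [0,0,20],
    [0,0,28],
    [0,0,32],
    [0,0,33.5],
    [0,0,34.5],
    [0,0,35.5],
    [0,0,36],
    [0,0,36.5],
    [0,0,36.5],
  ],
  rot=[
    [0,0,0],
    [0,0,0],
    [0,0,0],
    [0,0,0],
    [0,0,0],
    [0,0,0],
    [0,0,0],
    [0,0,0],
    [0,0,0],
    [0,0,0],
  ],
  hand=[-1,-1,-1,-1,-1,-1,-1,-1,-1,-1],
)

```text
time: 21.75
tcp_pos: [690.4, 32.8, 35.1]
tool_rot: [-0.0, 1.0, -0.0, 0.0]
ft_force: [-1.2, -1.0, 4.4]
grip_width: 53.6
gripper_force: 20.0
```

Emit:
arm_command(
  xyz=[
    [0,0,0.5],
    [0,0,0.5],
    [0,0,0.5],
  ],
  rot=[
    [0,0,0],
    [0,0,0],
    [0,0,0],
  ],
  hand=[-1,-1,-1],
)

```text
time: 22.05
tcp_pos: [690.4, 32.8, 35.1]
tool_rot: [-0.0, 1.0, -0.0, 0.0]
ft_force: [-4.7, -0.5, 7.8]
grip_width: 53.8
gripper_force: 20.0
```

Emit:
arm_command(
  xyz=[
    [0,0,0],
    [0,0,0],
    [0,0,0],
    [0,0,0],
    [0,0,0],
    [0,0,-10],
    [0,0,-40],
    [0,0,-85],
    [0,0,-110],
    [-10,-16,-110],
    [-30,-50,-110],
    [-52,-86,-110],
  ],
  rot=[
    [0,0,0],
    [0,0,0],
    [0,0,0],
    [0,0,0],
    [0,0,0],
    [0,0,0],
    [0,0,0],
    [0,0,0],
    [0,0,0],
    [0,0,0],
    [0,0,0],
    [0,0,0],
  ],
  hand=[0.7,0.7,0.7,0.7,0.7,0.7,0.7,0.8,1,1,1,1],
)

```text
time: 23.25
tcp_pos: [636.8, 119.5, 143.4]
tool_rot: [-0.0, 1.0, -0.001, -0.0]
ft_force: [0.7, 0.8, -0.5]
grip_width: 87.8
gripper_force: 0.0
```

Emit:
arm_command(
  xyz=[
    [-20,-32,0],
    [-34,-54,0],
    [-37,-58,0],
    [-37,-58,0],
    [-37,-58,0],
  ],
  rot=[
    [0,0,0],
    [0,0,0],
    [0,0,0],
    [0,0,0],
    [0,0,0],
  ],
  hand=[1,1,1,1,1],
)

```text
time: 23.75
tcp_pos: [601.4, 176.3, 143.5]
tool_rot: [0.0, 1.0, -0.0, -0.0]
ft_force: [-0.1, -0.3, 0.1]
grip_width: 87.9
gripper_force: 0.0
```

```bash
python3 look.py w10
```

```text
23.75 [601.4 176.3 143.5] [ 1.e-04  1.e+00 -1.e-04 -0.e+00] [ 0.27  0.52  1.68 -0.    0.94  1.84]
blue [318.9 241.1] 38.2 tube [620.6 178.9 115. ] jar [603.5 179.4  60. ]
blue [517.9 128.9] 37.3 tube [685.9  67.6 115. ] jar [687.6  36.2  60. ]
```

Emit:
arm_command(
  xyz=[
    [1,-1.5,30],
    [1,-1.5,65],
    [1,-1.5,92],
    [1,-1.5,107],
    [1,-1.5,112.5],
    [1,-1.5,112.5],
    [1,-1.5,112.5],
    [1,-1.5,112.5],
    [1,-1.5,112.5],
    [1,-1.5,112.5],
    [1,-1.5,112.5],
    [1,-1.5,112.5],
  ],
  rot=[
    [0,0,0],
    [0,0,0],
    [0,0,0],
    [0,0,0],
    [0,0,0],
    [0,0,0],
    [0,0,0],
    [0,0,0],
    [0,0,0],
    [0,0,0],
    [0,0,0],
    [0,0,0],
  ],
  hand=[1,1,1,1,1,1,-1,-1,-1,-1,-1,-1],
)

```text
time: 25.0
tcp_pos: [602.4, 178.4, 31.7]
tool_rot: [-0.0, 1.0, 0.0, 0.0]
ft_force: [-0.1, -0.6, 4.7]
grip_width: 53.7
gripper_force: 20.0
```

Emit:
arm_command(
  xyz=[
    [0,0,0],
    [0,0,0],
  ],
  rot=[
    [0,0,0],
    [0,0,0],
  ],
  hand=[-1,-1],
)

```text
time: 25.2
tcp_pos: [602.3, 178.4, 31.7]
tool_rot: [-0.0, 1.0, -0.0, 0.0]
ft_force: [-0.8, -0.7, 5.5]
grip_width: 54.1
gripper_force: 20.0
```

Emit:
arm_command(
  xyz=[
    [0,0,-5],
    [0,0,-25],
    [0,0,-60],
    [0,0,-90],
    [1,15,-90],
    [3,50,-90],
    [5,90,-90],
    [7,130,-90],
    [8,150,-90],
    [8,155,-90],
    [8,155,-80],
    [8,155,-60],
  ],
  rot=[
    [0,0,0],
    [0,0,0],
    [0,0,0],
    [0,0,0],
    [0,0,0],
    [0,0,0],
    [0,0,0],
    [0,0,0],
    [0,0,0],
    [0,0,0],
    [0,0,0],
    [0,0,0],
  ],
  hand=[-1,-1,-1,-1,-1,-1,-1,-1,-1,-1,-1,-1],
)

```text
time: 26.4
tcp_pos: [610.9, 24.0, 91.2]
tool_rot: [-0.0, 1.0, 0.0, 0.001]
ft_force: [0.4, -0.6, -0.5]
grip_width: 53.4
gripper_force: 20.0
```

Emit:
arm_command(
  xyz=[
    [0,0,15],
    [0,0,20],
    [0,0,20],
    [0,0,20],
  ],
  rot=[
    [0,0,0],
    [0,0,0],
    [0,0,0],
    [0,0,0],
  ],
  hand=[-1,-1,-1,-1],
)

```text
time: 26.8
tcp_pos: [610.3, 23.8, 71.3]
tool_rot: [-0.0, 1.0, 0.0, 0.0]
ft_force: [0.3, -0.0, -1.1]
grip_width: 53.4
gripper_force: 20.0
```

```bash
python3 look.py w11
```

```text
26.8 [610.3  23.8  71.3] [-0.e+00  1.e+00  3.e-04  1.e-04] [0.02 0.6  1.75 0.   0.79 1.59]
blue [321.8 320.9] 65.2 tube [621.3  24.9 115. ] jar [590.1  24.9  60. ]
blue [302.6 131.1] 57.6 tube [688.5  30.9 115. ] jar [688.2  33.8  60. ]
```

View pics/w11.png

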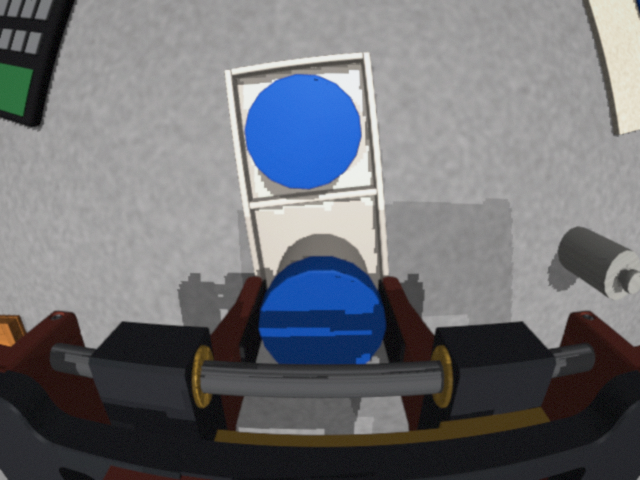

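Jar_b (lid at (303,131)) sits in the far bay. Jar_a is centred over the near bay, so I'll lower it.

Emit:
arm_command(
  xyz=[
    [0,0,10],
    [0,0,20],
    [0,0,28],
    [0,0,31],
    [0,0,32.5],
    [0,0,33.5],
    [0,0,34.5],
    [0,0,35.5],
    [0,0,36],
    [0,0,36],
  ],
  rot=[
    [0,0,0],
    [0,0,0],
    [0,0,0],
    [0,0,0],
    [0,0,0],
    [0,0,0],
    [0,0,0],
    [0,0,0],
    [0,0,0],
    [0,0,0],
  ],
  hand=[-1,-1,-1,-1,-1,-1,-1,-1,-1,-1],
)

```text
time: 27.85
tcp_pos: [610.3, 23.3, 35.7]
tool_rot: [-0.0, 1.0, -0.0, 0.0]
ft_force: [-1.6, -0.8, 3.0]
grip_width: 53.8
gripper_force: 20.0
```

Emit:
arm_command(
  xyz=[
    [0,0,0.5],
    [0,0,0.5],
    [0,0,0.5],
  ],
  rot=[
    [0,0,0],
    [0,0,0],
    [0,0,0],
  ],
  hand=[-1,-1,-1],
)

```text
time: 28.15
tcp_pos: [610.3, 23.3, 35.7]
tool_rot: [0.0, 1.0, -0.0, 0.0]
ft_force: [-3.6, -0.5, 8.8]
grip_width: 53.6
gripper_force: 20.0
```

Seated. Release, rise and go to the weight.

Emit:
arm_command(
  xyz=[
    [0,0,0],
    [0,0,0],
    [0,0,0],
    [0,0,0],
    [0,0,0],
    [0,0,-10],
    [0,0,-40],
    [0,0,-85],
    [0,0,-110],
    [0,15,-110],
    [0,50,-110],
    [0,95,-110],
  ],
  rot=[
    [0,0,0],
    [0,0,0],
    [0,0,0],
    [0,0,0],
    [0,0,0],
    [0,0,0],
    [0,0,0],
    [0,0,0],
    [0,0,0],
    [0,0,0],
    [0,0,0],
    [0,0,0],
  ],
  hand=[0.7,0.7,0.7,0.7,0.7,0.7,0.7,0.8,1,1,1,1],
)

```text
time: 29.35
tcp_pos: [609.7, -71.9, 144.6]
tool_rot: [-0.0, 1.0, 0.001, -0.0]
ft_force: [0.4, -0.2, -0.6]
grip_width: 88.1
gripper_force: 0.0
```

Emit:
arm_command(
  xyz=[
    [0,45,0],
    [0,80,0],
    [-1,100,0],
    [-1,104,0],
    [-1,104,0],
    [-1,104,0],
  ],
  rot=[
    [0,0,0],
    [0,0,0],
    [0,0,0],
    [0,0,0],
    [0,0,0],
    [0,0,0],
  ],
  hand=[1,1,1,1,1,1],
)

```text
time: 29.95
tcp_pos: [608.7, -174.8, 144.3]
tool_rot: [-0.0, 1.0, 0.0, -0.0]
ft_force: [-0.0, 0.4, 0.5]
grip_width: 88.0
gripper_force: 0.0
```

```bash
python3 look.py w12
```

```text
29.95 [ 608.7 -174.8  144.3] [-3.e-04  1.e+00  2.e-04 -4.e-04] [-0.3   0.53  1.66  0.    0.95  1.27]
blue [ 82.8 240.9] 32.5 tube [627.6 -22.6 115. ] jar [610.5  20.7  60. ]
blue [ 62.4 146.5] 33.8 tube [688. -15. 115.] jar [688.1  30.4  60. ]
blue [406.   21.5] 23.7 tube [ 746.9 -217.5  115. ] jar [ 763.8 -230.    60. ]
```

View pics/w12.png

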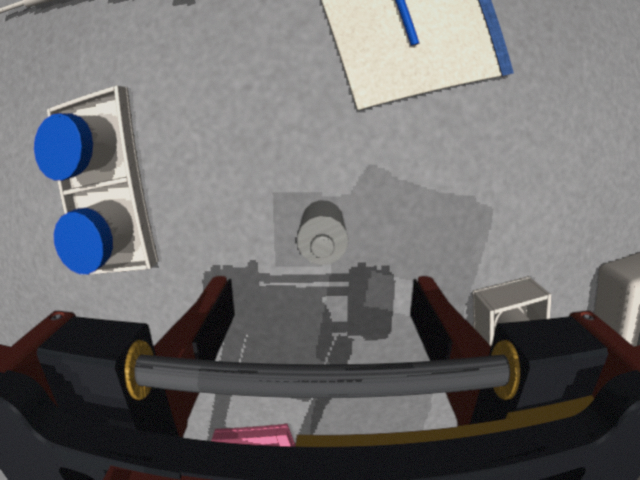

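The weight's top disc is at (322,239), about 2 mm ahead of the hand centre. Both jars stand in the tray. Grip the cylinder firmly.

Emit:
arm_command(
  xyz=[
    [2,0,30],
    [2,0,70],
    [2,0,100],
    [2,0,114],
    [2,0,120],
    [2,0,120],
    [2,0,120],
    [2,0,120],
    [2,0,120],
    [2,0,120],
    [2,0,120],
    [2,0,120],
  ],
  rot=[
    [0,0,0],
    [0,0,0],
    [0,0,0],
    [0,0,0],
    [0,0,0],
    [0,0,0],
    [0,0,0],
    [0,0,0],
    [0,0,0],
    [0,0,0],
    [0,0,0],
    [0,0,0],
  ],
  hand=[1,1,1,1,1,1,-1,-1,-1,-1,-1,-1],
  newtons=45,
)

```text
time: 31.2
tcp_pos: [611.1, -175.7, 24.8]
tool_rot: [0.0, 1.0, -0.0, 0.0]
ft_force: [-0.4, 0.0, -0.9]
grip_width: 43.4
gripper_force: 0.0
```

Emit:
arm_command(
  xyz=[
    [0,0,0],
    [0,0,0],
    [0,0,0],
    [0,0,0],
    [0,0,-2],
    [0,0,-10],
    [0,0,-20],
    [0,0,-20],
  ],
  rot=[
    [0,0,0],
    [0,0,0],
    [0,0,0],
    [0,0,0],
    [0,0,0],
    [0,0,0],
    [0,0,0],
    [0,0,0],
  ],
  hand=[-1,-1,-1,-1,-1,-1,-1,-1],
)

```text
time: 32.0
tcp_pos: [612.1, -176.1, 46.3]
tool_rot: [0.0, 1.0, -0.0, 0.001]
ft_force: [0.0, -0.1, -5.0]
grip_width: 35.4
gripper_force: 45.0
```

The weight is held, with the force sensor reading 5 N. Carry it high to the wooden case.

Emit:
arm_command(
  xyz=[
    [0,0,-20],
    [0,0,-55],
    [0,0,-90],
    [0,0,-106],
    [-2,-10,-106],
    [-6,-28,-106],
    [-12,-55,-106],
    [-20,-90,-106],
    [-28,-126,-106],
    [-36,-162,-106],
    [-44,-198,-106],
    [-52,-234,-106],
  ],
  rot=[
    [0,0,0],
    [0,0,0],
    [0,0,0],
    [0,0,0],
    [0,0,0],
    [0,0,0],
    [0,0,0],
    [0,0,0],
    [0,0,0],
    [0,0,0],
    [0,0,0],
    [0,0,0],
  ],
  hand=[-1,-1,-1,-1,-1,-1,-1,-1,-1,-1,-1,-1],
)

```text
time: 33.2
tcp_pos: [556.0, 60.8, 148.3]
tool_rot: [0.0, 1.0, 0.0, -0.002]
ft_force: [-0.2, 0.0, -5.3]
grip_width: 35.3
gripper_force: 45.0
```

Emit:
arm_command(
  xyz=[
    [-8,-36,0],
    [-16,-72,0],
    [-24,-108,0],
    [-32,-144,0],
    [-40,-180,0],
    [-48,-216,0],
    [-55,-247,0],
    [-60,-270,0],
    [-63,-283,0],
    [-64.5,-289,0],
    [-64.5,-289,0],
    [-64.5,-289,0],
  ],
  rot=[
    [0,0,0],
    [0,0,0],
    [0,0,0],
    [0,0,0],
    [0,0,0],
    [0,0,0],
    [0,0,0],
    [0,0,0],
    [0,0,0],
    [0,0,0],
    [0,0,0],
    [0,0,0],
  ],
  hand=[-1,-1,-1,-1,-1,-1,-1,-1,-1,-1,-1,-1],
)

```text
time: 34.4
tcp_pos: [494.3, 346.3, 150.1]
tool_rot: [0.0, 1.0, -0.0, -0.0]
ft_force: [-0.6, 0.1, -5.1]
grip_width: 35.4
gripper_force: 45.0
```

Emit:
arm_command(
  xyz=[
    [0,0,20],
    [0,0,50],
    [0,0,75],
    [0,0,80],
    [0,0,80],
    [0,0,80],
  ],
  rot=[
    [0,0,0],
    [0,0,0],
    [0,0,0],
    [0,0,0],
    [0,0,0],
    [0,0,0],
  ],
  hand=[-1,-1,-1,-1,-1,-1],
)

```text
time: 35.0
tcp_pos: [495.6, 347.4, 71.8]
tool_rot: [-0.0, 1.0, -0.0, 0.001]
ft_force: [0.5, 0.4, -5.2]
grip_width: 35.3
gripper_force: 45.0
```

```bash
python3 look.py w13
```

```text
35.0 [495.6 347.4  71.8] [-5.e-04  1.e+00 -4.e-04  7.e-04] [ 0.59  0.6   1.76 -0.    0.79  2.16]
blue [  3. 288.] 17.3 tube [512.9 503.6 115. ] jar [484.9 574.7  60. ]
```

View pics/w13.png

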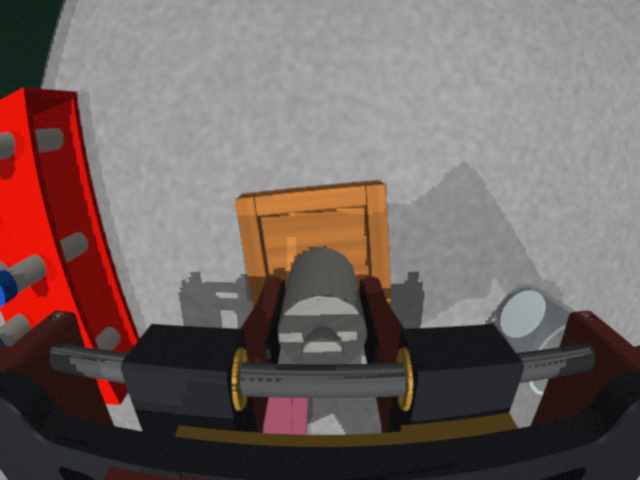

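Run:
```python
from h import *; import pickle
f=pickle.load(open("f0.pkl","rb"))["wrist"]
s=dict(tcp_pos=np.array([495.6,347.4,71.8]),tool_rot=np.array([-5e-4,1,-4e-4,7e-4]))
a,b=[cast(f,p,20,s)[:2] for p in((237,197),(384,182))]
d=(b-a)/np.linalg.norm(b-a); n=np.array([d[1],-d[0]]); n*=-np.sign(n[0])
print(a,b,np.linalg.norm(b-a),d,(a+b)/2+45*n)
```

```text
[535.64387424 399.18262474] [544.28971365 311.91844619] 87.6914328587022 [ 0.09859389 -0.99512775] [495.18604505 351.11381045]
```

The case centre is about (495, 350.5), so I shift 3 mm left and lower.

Emit:
arm_command(
  xyz=[
    [0,-3,0],
    [0,-3,10],
    [0,-3,22],
    [0,-3,31],
    [0,-3,35],
    [0,-3,37],
    [0,-3,38],
    [0,-3,39],
    [0,-3,39.5],
    [0,-3,40],
    [0,-3,40],
  ],
  rot=[
    [0,0,0],
    [0,0,0],
    [0,0,0],
    [0,0,0],
    [0,0,0],
    [0,0,0],
    [0,0,0],
    [0,0,0],
    [0,0,0],
    [0,0,0],
    [0,0,0],
  ],
  hand=[-1,-1,-1,-1,-1,-1,-1,-1,-1,-1,-1],
)

```text
time: 36.15
tcp_pos: [494.7, 350.3, 30.8]
tool_rot: [-0.0, 1.0, -0.0, 0.0]
ft_force: [0.4, 0.1, -6.0]
grip_width: 35.7
gripper_force: 45.0
```

Emit:
arm_command(
  xyz=[
    [0,0,0.5],
    [0,0,0.5],
    [0,0,0.5],
  ],
  rot=[
    [0,0,0],
    [0,0,0],
    [0,0,0],
  ],
  hand=[-1,-1,-1],
)

```text
time: 36.45
tcp_pos: [494.8, 350.4, 30.7]
tool_rot: [-0.0, 1.0, -0.0, 0.0]
ft_force: [-2.5, -1.5, 3.3]
grip_width: 35.7
gripper_force: 45.0
```

The floor now carries the weight. Release and rise clear.

Emit:
arm_command(
  xyz=[
    [0,0,0],
    [0,0,0],
    [0,0,0],
    [0,0,0],
    [0,0,0],
    [0,0,0],
    [0,0,-10],
    [0,0,-40],
    [0,0,-85],
    [0,0,-130],
    [0,0,-145],
    [0,0,-145],
  ],
  rot=[
    [0,0,0],
    [0,0,0],
    [0,0,0],
    [0,0,0],
    [0,0,0],
    [0,0,0],
    [0,0,0],
    [0,0,0],
    [0,0,0],
    [0,0,0],
    [0,0,0],
    [0,0,0],
  ],
  hand=[0.4,0.4,0.4,0.4,0.4,0.4,0.4,0.4,0.4,0.4,0.4,0.4],
)

```text
time: 37.65
tcp_pos: [496.0, 351.3, 178.4]
tool_rot: [-0.002, 1.0, -0.0, 0.002]
ft_force: [0.2, -0.0, -0.9]
grip_width: 61.4
gripper_force: 0.0
```

Run:
```python
from h import *; from plant import ctrl,grab_frame
s=ctrl.state(); print(s["time"],s["tcp_pos"],s["grip_width"])
ims=[grab_frame(n)["pixels"] for n in("wrist","side")]; t=grab_frame("top")["pixels"]
a=np.hstack([cv2.resize(i,(400,300)) for i in ims]); b=cv2.resize(t[110:340,130:530],(522,300)); 
cv2.imwrite("pics/end.png",np.vstack([a,cv2.copyMakeBorder(b,0,0,0,278,cv2.BORDER_CONSTANT)]))
```

```text
37.65 [496.04795515 351.31567867 178.44166962] 61.39868878732601
```

View pics/end.png

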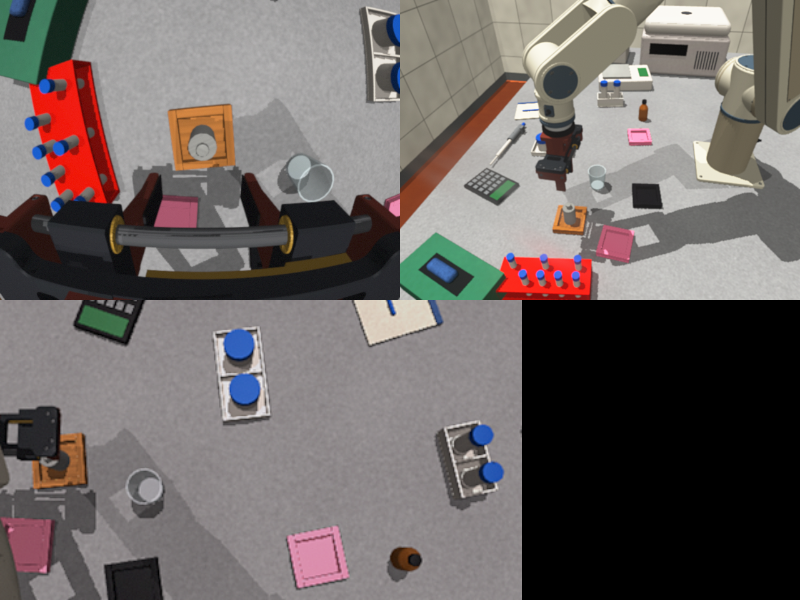

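The final views show the weight upright in the well (wrist view (202,148)), both jars in the tray and both tubes in the box. The beaker and dropper stand where they were, and the hand is clear. I'm handing in.

```bash
python3 -c "
from plant import hand_in; print(hand_in())"
```

```text
the job is handed in; nothing more can be done
None
```

The job is done and handed in at about 38 s: both tubes, both jars and the weight stand upright in their places, and the beaker and dropper bottle were not disturbed.

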